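# Slide the loaded punnet carrier past its spring catch, in under the tray sealer's head

## Robot

A 6-joint arm with a two-finger parallel gripper is mounted at the origin on the work surface. World frame = base frame: x ahead of the robot, y to its left, z up, the work surface at z = 0. Lengths are in m, angles in rad, forces in N, time in s.
With the tool pointing down it reaches from about 0.275 to 0.825 m from the base axis. Payload 4.9 kg.
Tool frame: the origin (TCP) lies midway between the tips of the shut fingers; the grasp point (between the pads) lies 19 mm behind it (grip_point_offset is the distance from the TCP to the grasp point, in m); z points along the fingers, x is the direction in which the jaws open and shut, and the axes are right-handed (so a half turn about z gives the same grasp; the last joint's range is limited). The gripper opens to 85 mm and grips with 20 to 120 N. Pads are 22 mm wide; open, the fingers measure 114 mm over their backs; the gripper's body (76 mm by 85 mm) begins 54 mm behind the grasp point. The pads swing forward as they close: fully open they stand 13 mm farther back than shut.
Start: joints at [-1.412, 0.326, -0.193, 1.052, 0, 1.437], TCP at [0.159, -0.527, 0.231] pointing down, gripper open.
Joint ranges: [-2.65, 2.65], [-0.97, 1.79], [-1.3, 1.35], [-1.93, 2.1], [-1.47, 1.37], [-3.14, 3.14]. Speed limits (rad/s): [2.57, 2.57, 3.14, 3.14, 3.14, 3.14].

## Interface

Orientations are given as a rotation vector (axis times angle).
In Python, from cell import * gives the robot as it stands. Calls block until the motion is done:
- movep(position, orientation): joint-space move of the TCP to a pose.
- move_l(position, velocity=0.15, rot=None, until_force=None): straight line of the TCP; rot=None keeps the orientation; velocity is the mean speed in m/s. With until_force (N) it stops when the force on the tool has changed by that much, and returns True; else False.
- set_joints(angles): joint-space move.
- let_go() and grab(newtons=None): open the fingers fully, or close them until they stop; newtons is the grip in N (None keeps the last).
- sleep(seconds).
- ik(position, orientation): joint angles nearest the present ones, or None.
- get_state(): the state.
- grab_frame(name): name is "scene" or "top"; returns a dict with "img" (400x640x3 uint8, red, green, blue), "fx", "fy", "cx", "cy" (pixels), "k1" (the pictures are not rectified: a ray, as slopes to the right and down, at radius r is drawn at 1 + k1 r^2 times it, then the intrinsics apply), "cam_to_world" (4x4, takes a point from camera to world coordinates). Camera axes: x right, y down, z forward; pixel columns grow to the right and rows downward; lengths in m; the calibration is good to about 2 mm. A picture is of the moment at which its call begins. There is no depth.
A pose or a line that the arm cannot do raises MotionError and nothing moves.
- sign_off(): hands the job in, once; it reports no verdict.
Trained networks look in the newest picture that a camera, given by its name, has taken for a name from the list of things; names that differ only in an ending like _2 or _b are one class to them, and where a whole thing is asked for, a point or a joint stands for the part that bears it (a point fixed in the world has none). Each returns a list of dicts, best first, with "score" (0 to 1); they miss things now and then, are a little off and sometimes report something else, mostly with a low value. They report only what shows in the picture. A call takes as long as a camera call.
- spot_in(camera, name): "centre" ([column, row] in pixels, amid what is visible of it).
- silhouettes(camera, name): "mask" (400x640 bool, what is visible of it) and "centre" ([column, row] in pixels, amid what is visible of it).
- tip_of(camera, name): "centre" ([column, row] in pixels: a listed point, or the origin of a listed thing).
The state is a dict: "clock": time; "q": joint angles; "joint_velocities": joint speeds; "tau": joint torques, N m; "position": TCP position; "eef_rot": TCP orientation; "contact_force": force on the tool from outside, world axes, zero at the start; "wrist_torque": the same for the moment, N m; "finger_gap": opening from 0.0 (shut) to 1.0 (fully open).
Only numpy, scipy, OpenCV 4.12 (cv2) and the standard library are available. Lean on these libraries where they do the work, as an engineer would, in place of code of your own. Each camera call takes 0.05 s, during which the arm holds its last target.

## Task

An open punnet of mushrooms waits in the carrier of the tray sealer. Press the orange spring catch down with your fingertips and, while you hold it down, push the carrier by its upright black push plate past the catch and on until it is all the way in under the sealing head and the catch has sprung up again to lock it; then take your hand away. Only press and push: the punnet must ride along without being touched or lifted, and everything else on the bench stays where it is.

Things in the scene. Friction and masses are not known exactly. Their poses are not given: they have to be found in the camera images.
- sealer: Steel tray sealer fixed on the bench, base 220 (x) x 360 (y) x 35 mm, origin under its centre; front (-x) faces the robot, yaw varies. Low load bay in its +y half, tall sealing head in its -y half: x -100..100, y -142..8, z 113..188 mm, lever and film roll behind and above up to 325 mm. The carrier slides level along the sealer's -y, from the load bay in under the head.
- carrier (a joint): How far the carrier is slid in, m: 0 load station (locked by the catch, 2 mm play), end stop 0.146, locks again at 0.143 to 0.146. Grey aluminium box frame 200 x 150 mm, top 96 mm above the bench, 0.9 kg, captive on rails, needs 3 to 6 N. A steel index bar 24 mm wide, top 72 mm above the bench, runs along its front edge; the catch's tooth enters notches in its underside.
- push_plate (a point): Point halfway up the pushing face (sealer's +y side) of the carrier's upright black push plate, 26 mm from its outer edge. Plate: 100 to 204 mm in front of the sealer's centre, 5 mm thick, 79 to 112 mm above the bench; moves with the carrier. At the start it hangs 7 mm over the orange pad: 51 mm of pad lie clear before the pushing face, 15 mm beyond it.
- catch (a joint): How far the spring catch is pressed, m: 0 up, 0.010 fully down; spring 4 N at the top, 9 N fully down. The carrier is free from 0.0065 on. Let go too soon it springs up and locks; once the carrier is over 3 mm off its station, the index bar keeps the catch down (about 0.0065) until the second notch comes over it at the home end and it springs up.
- catch_pad (a point): Centre of the top of the catch's flat orange pad, 48 (sealer's x) x 66 (y) x 6 mm, 72 mm above the bench when up, in front of the sealer, its inner edge 28 mm off the index bar. It is pressed straight down and does not travel with the carrier.
- nest (a point): Centre of the carrier's inner floor, 48 mm above the bench, on which the punnet stands; moves with the carrier.
- punnet: White open punnet with brown mushrooms in the carrier's nest, 176 x 124 mm over its rim, 52 mm high, origin at the centre of its underside; loose, about 0.22 kg, its rim 100 mm above the bench.
- sealed_punnet_1: Bystander: film-lidded punnet of mushrooms with brown label strip, 176 x 124 x 53 mm, origin at the centre of its underside; loose on the bench to the left.
- sealed_punnet_2: Bystander: a second such film-lidded punnet, loose on the bench to the right.
- empty_punnets: Bystander: stack of nested empty white punnets, 176 x 124 x 80 mm, origin at the centre of its underside; loose, near the robot on the right.
- label_roll: Bystander: roll of white labels, 68 mm across, 28 mm high, lying flat in front of the load bay; origin at the centre of its underside.
- stray_mushroom: Bystander: one brown mushroom standing on its stem, 42 mm across, 43 mm high, in front of the sealing head, below the way of the push plate; origin at the centre of its underside.
- marker: Bystander: white marker pen with a blue cap, 118 mm long, 15 mm thick, lying in front of the sealer; origin at the middle of its underside.
- mushroom_brush: Bystander: small wooden mushroom brush, 175 mm long, 30 mm high, lying on the bench to the left; origin under its middle.

How it is judged:
By the outcome, as a careful person would: the job done as asked, in the order asked, and still so for the second after the job is handed in, with the robot touching nothing.
It also fails if it takes over 35 s, if anything falls off the work surface, if the arm or the gripper's body presses on something with over 40 N, if the wrist force passes 120 N, or if a joint passes its speed limit or range.

## Working session

There is one attempt and no reset: what is moved stays moved. The work goes in short steps, each a Python script; the robot and the scene stay as the last script left them, time stands still between calls to the robot, and variables do not carry over. Pictures are saved under pics/ and viewed, and the job is handed in when it is done.

```bash
mkdir -p pics; ls
python3 - <<'E'
from cell import *
import cv2
s=get_state(); print(s)
for n in ("scene","top"):
    f=grab_frame(n); cv2.imwrite(f"pics/{n}0.png",f["img"][:,:,::-1])
    print(n,f["fx"],f["fy"],f["cx"],f["cy"],f["k1"],f["cam_to_world"])
    for k in ("catch_pad","push_plate","nest","sealer","punnet","label_roll","stray_mushroom","marker"):
        print(k,[(round(d["score"],2),[round(float(c)) for c in d["centre"]]) for d in tip_of(n,k)][:3])
E
```

```text
pics
{'clock': 0.0, 'q': array([-1.41222288e+00,  3.26903626e-01, -1.93575141e-01,  1.05199892e+00,
        1.46134111e-05,  1.43662437e+00]), 'joint_velocities': array([ 9.62473039e-06, -1.49076524e-03,  9.87601047e-05,  5.42022881e-04,
       -5.07116616e-04,  1.05492608e-03]), 'tau': array([ 3.44171967e-03, -4.43401265e+01,  2.62436879e+01,  1.55096571e-02,
       -2.55303456e-05, -5.67813615e-06]), 'position': array([ 0.15865879, -0.52602055,  0.23052707]), 'eef_rot': array([-2.52073387e+00,  1.87298129e+00,  1.87343044e-03]), 'contact_force': array([-0.40804117,  1.01628553,  0.69476537]), 'wrist_torque': array([ 0.03852045, -0.01244348, -0.0115022 ]), 'finger_gap': 0.9985016880856397}
scene 515.2252346785195 515.2252346785195 317.826674665949 196.05845906736445 -0.12451976584855609 [[-0.13175376  0.83772204 -0.52996484  1.29329355]
 [ 0.99119549  0.10425131 -0.08162827  0.16174321]
 [-0.01313227 -0.53605359 -0.84408181  1.36425596]
 [ 0.          0.          0.          1.        ]]
catch_pad [(0.85, [310, 204])]
push_plate [(0.83, [306, 196]), (0.26, [309, 204])]
nest [(0.63, [303, 195]), (0.41, [227, 141])]
sealer [(0.7, [283, 262])]
punnet [(0.95, [314, 262]), (0.51, [342, 221]), (0.3, [282, 264])]
label_roll [(0.71, [346, 222])]
stray_mushroom []
marker [(0.7, [322, 196])]
top 487.791020007371 487.791020007371 318.581368121966 205.14193471182364 -0.014288194813876812 [[-0.00998702 -0.99165506  0.12853212  0.33068145]
 [-0.99990609  0.01111006  0.00802339  0.01320067]
 [-0.00938443 -0.12843992 -0.99167289  1.41944072]
 [ 0.          0.          0.          1.        ]]
catch_pad [(0.81, [323, 202])]
push_plate []
nest []
sealer [(0.61, [334, 150])]
punnet [(0.74, [313, 143])]
label_roll [(0.58, [285, 199])]
stray_mushroom [(0.64, [380, 213]), (0.56, [335, 149])]
marker [(0.79, [315, 234])]
```

View pics/scene0.png

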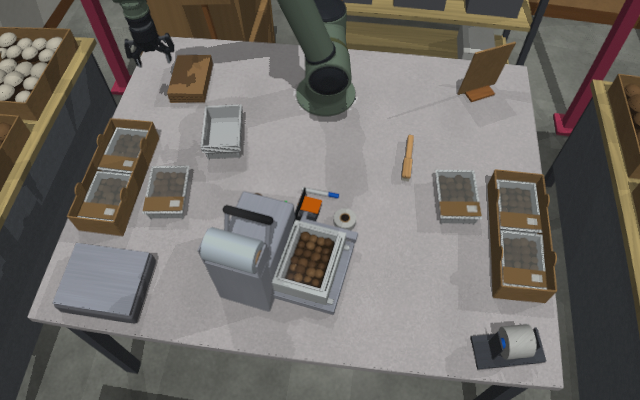

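View pics/top0.png

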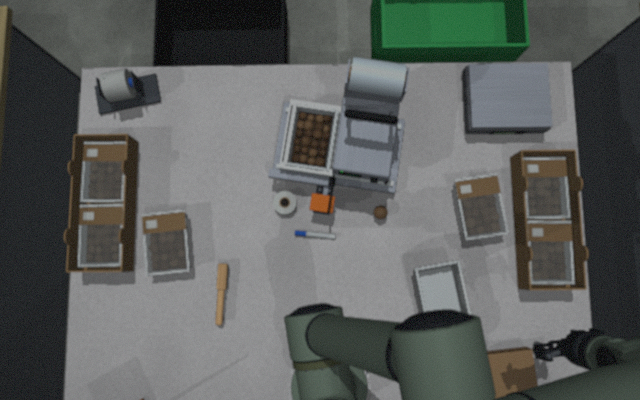

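Run:
```python
import cv2
a=cv2.imread('pics/top0.png')[90:260,230:430]; cv2.imwrite('pics/t0z.png',cv2.resize(a,None,fx=3.5,fy=3.5,interpolation=cv2.INTER_CUBIC)[:600])
a=cv2.imread('pics/scene0.png')[130:300,200:400]; cv2.imwrite('pics/s0z.png',cv2.resize(a,None,fx=3.5,fy=3.5,interpolation=cv2.INTER_CUBIC)[:600])
```

```text
(no output)
```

View pics/t0z.png

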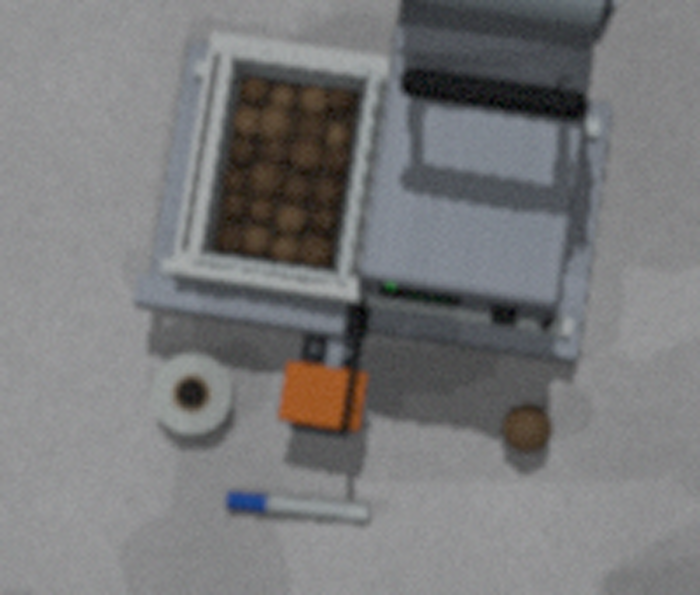

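View pics/s0z.png

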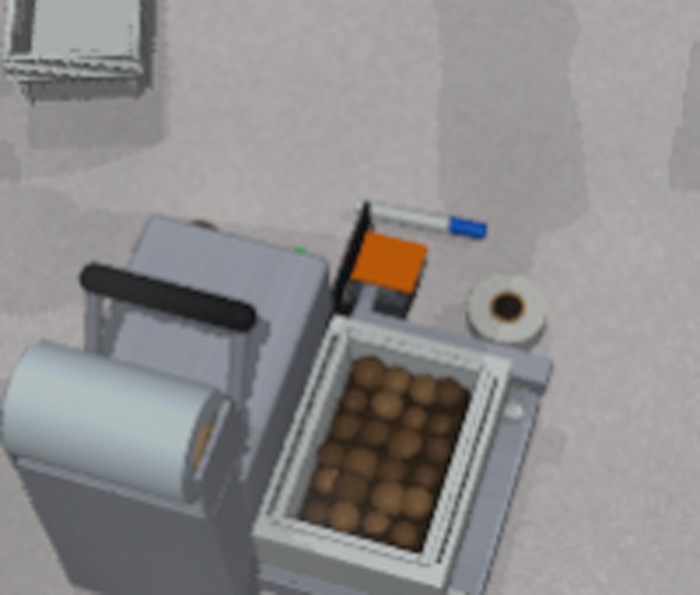

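The scene view shows the orange pad at about (311,205), with the black push plate just left of it and the label roll at (345,220). The top view shows the pad at (322,203), the stray mushroom at (380,213) and the marker at (315,234). Next I fit the pad and sealer geometry.

```bash
cat > h.py <<'E'
from cell import *
import cv2, numpy as np
def ray(f,px):
    px=np.asarray(px,float).reshape(-1,2)
    d=np.stack([(px[:,0]-f["cx"])/f["fx"],(px[:,1]-f["cy"])/f["fy"]],1); u=d.copy()
    for _ in range(20): u=d/(1+f["k1"]*(u**2).sum(1,keepdims=True))
    T=np.array(f["cam_to_world"]); r=np.c_[u,np.ones(len(u))]@T[:3,:3].T
    return T[:3,3],r
def on(f,px,z):
    o,r=ray(f,px); return o+r*((z-o[2])/r[:,2:3])
def proj(f,P):
    T=np.array(f["cam_to_world"]); p=(np.asarray(P,float).reshape(-1,3)-T[:3,3])@T[:3,:3]
    u=p[:,:2]/p[:,2:]; u=u*(1+f["k1"]*(u**2).sum(1,keepdims=True))
    return u*[f["fx"],f["fy"]]+[f["cx"],f["cy"]]
E
python3 - <<'E'
from h import *
np.set_printoptions(precision=4,suppress=True)
for n in ("scene","top"):
    f=grab_frame(n); im=f["img"].astype(int)
    m=((im[:,:,0]>130)&(im[:,:,0]-im[:,:,2]>90)&(im[:,:,1]<im[:,:,0]*.6)).astype(np.uint8)
    m[:180]=0;m[230:]=0;m[:,:280]=0;m[:,360:]=0
    ys,xs=np.nonzero(m); P=on(f,np.c_[xs,ys],.072)
    r=cv2.minAreaRect((P[:,:2]*1000).astype(np.float32)); print(n,len(xs),P.mean(0),r); print(cv2.boxPoints(r))
    for k in ("catch_pad","push_plate"):
        for d in tip_of(n,k)[:1]: print(k,on(f,d["centre"],.072 if k=="catch_pad" else .0955))
    # sealer edges: mask
    ms=silhouettes(n,"push_plate")
    for d in ms[:2]: print('mask',d["score"],d["centre"],d["mask"].sum())
f=grab_frame("top")
# base front edge corners px (from zoom /3.5+offset), z=.035
for p in [(135/3.5+230,300/3.5+90),(575/3.5+230,352/3.5+90)]: print(on(f,p,.035))
E
```

```text
scene 245 [0.5132 0.0196 0.072 ] ((512.9781494140625, 19.60503387451172), (52.448551177978516, 48.005958557128906), 81.55625915527344)
[[485.3846  -2.8104]
 [532.8702  -9.8595]
 [540.5717  42.0205]
 [493.0861  49.0696]]
catch_pad [[0.5566 0.1208 0.072 ]]
push_plate [[ 0.4994 -0.0093  0.0955]]
mask 0.62 [332.1, 269.3] 1952
top 273 [0.5135 0.0203 0.072 ] ((512.0725708007812, 15.533666610717773), (61.33978271484375, 44.119720458984375), 77.97948455810547)
[[484.109   -9.8695]
 [527.2614 -19.058 ]
 [540.0361  40.9368]
 [496.8838  50.1253]]
catch_pad [[0.5274 0.0208 0.072 ]]
push_plate [[ 0.5143 -0.0017  0.0955]]
[[0.5974 0.168  0.035 ]]
[[ 0.5499 -0.1933  0.035 ]]
```

```bash
cat >> h.py <<'E'
YAW=-np.radians(7.6); C=np.array([0.6827,-0.027])
ex=np.array([np.cos(YAW),np.sin(YAW)]); ey=np.array([-ex[1],ex[0]])
def W(x,y,z): return np.r_[C+x*ex+y*ey,z]
E
cat > ov.py <<'E'
from h import *
import sys
tag=sys.argv[1]; s=float(sys.argv[2]) if len(sys.argv)>2 else 0
for n,(c0,r0) in (("top",(230,90)),("scene",(200,130))):
    f=grab_frame(n); a=f["img"][r0:r0+170,c0:c0+200,::-1]; a=cv2.resize(a,None,fx=3.5,fy=3.5,interpolation=cv2.INTER_CUBIC)
    def poly(Q,col):
        p=(proj(f,[W(*q) for q in Q])-[c0,r0]+.5)*3.5-.5
        cv2.polylines(a,[np.round(p).astype(np.int32)],True,col,1)
    poly([(-.2,-.0156,.072),(-.152,-.0156,.072),(-.152,.0504,.072),(-.2,.0504,.072)],(255,0,0))
    poly([(-.204,-.0006-s,.079),(-.1,-.0006-s,.079),(-.1,-.0006-s,.112),(-.204,-.0006-s,.112)],(0,255,255))
    poly([(-.11,-.18,.035),(.11,-.18,.035),(.11,.18,.035),(-.11,.18,.035)],(0,255,0))
    poly([(-.1,-.142,.188),(.1,-.142,.188),(.1,.008,.188),(-.1,.008,.188)],(255,0,255))
    cv2.imwrite(f"pics/{tag}_{n}.png",a[:598])
E
python3 ov.py ov1
```

```text
(no output)
```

View pics/ov1_top.png

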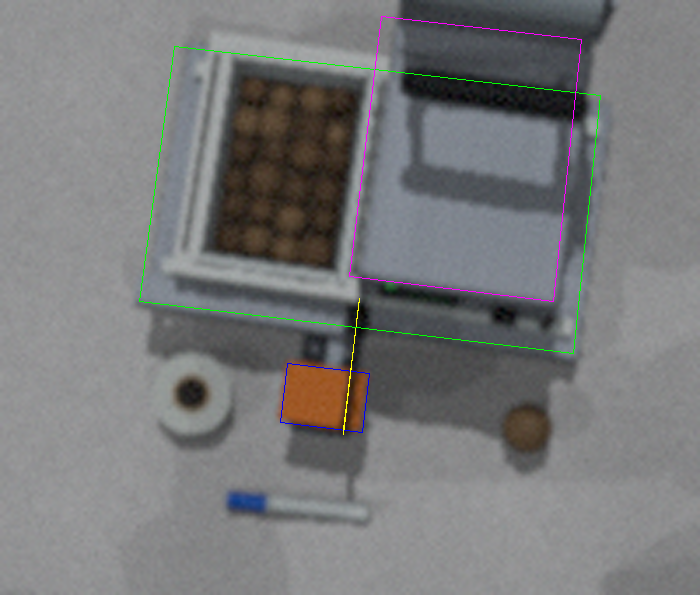

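View pics/ov1_scene.png

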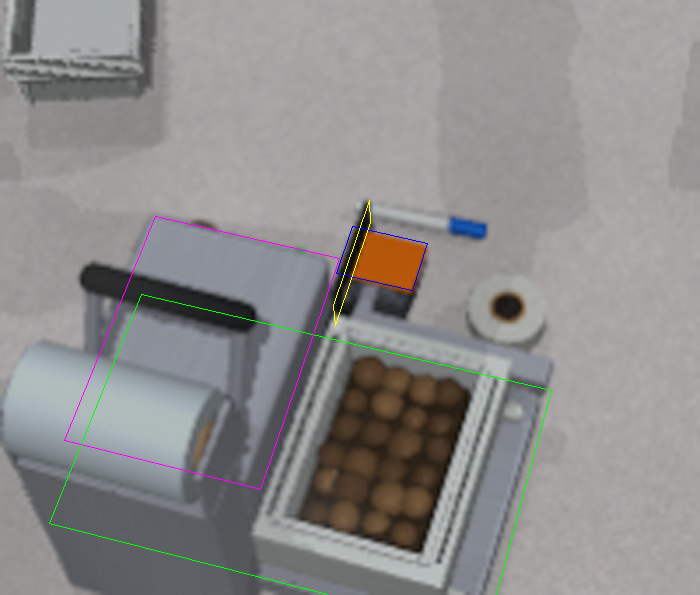

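The overlay agrees in both views to about 2 mm. Blue marks the pad, yellow the pushing face, green the base. Next: shut the fingers and move above the clear strip of the pad.

```bash
cat >> h.py <<'E'
from scipy.spatial.transform import Rotation as Ro
def rv(sg=1):
    x=np.r_[ex*sg,0]; z=np.array([0,0,-1.]); return Ro.from_matrix(np.c_[x,np.cross(z,x),z]).as_rotvec()
PX,PY=-.178,.026
E
python3 - <<'E'
from h import *
np.set_printoptions(precision=3,suppress=True)
for sg in (1,-1): print(sg,ik(W(PX,PY,.16),rv(sg)))
q=[ik(W(PX,y,.064),rv(sg)) for sg in (1,-1) for y in (.026,-.14)]; print(q)
E
```

```text
1 [-0.101  0.315 -0.404  0.851 -0.     1.602]
-1 [-0.101  0.315 -0.404  0.851  0.    -1.539]
[array([-0.101,  0.435, -0.515,  0.621, -0.   ,  1.602]), array([-0.429,  0.432, -0.521,  0.618, -0.   ,  1.274]), array([-0.101,  0.435, -0.515,  0.621,  0.   , -1.539]), array([-0.429,  0.432, -0.521,  0.618,  0.   , -1.867])]
```

```bash
python3 - <<'E'
from h import *
np.set_printoptions(precision=4,suppress=True)
grab(40)
movep(W(PX-.03,PY,.22),rv(1))
move_l(W(PX,PY,.13),velocity=.15)
s=get_state(); print(s["clock"],s["position"],s["finger_gap"],s["contact_force"])
E
python3 ov.py ov2
```

```text
5.2833 [0.5099 0.0221 0.1304] 0.0014214153747120024 [ 0.561  -1.0365 -0.3392]
```

View pics/ov2_top.png

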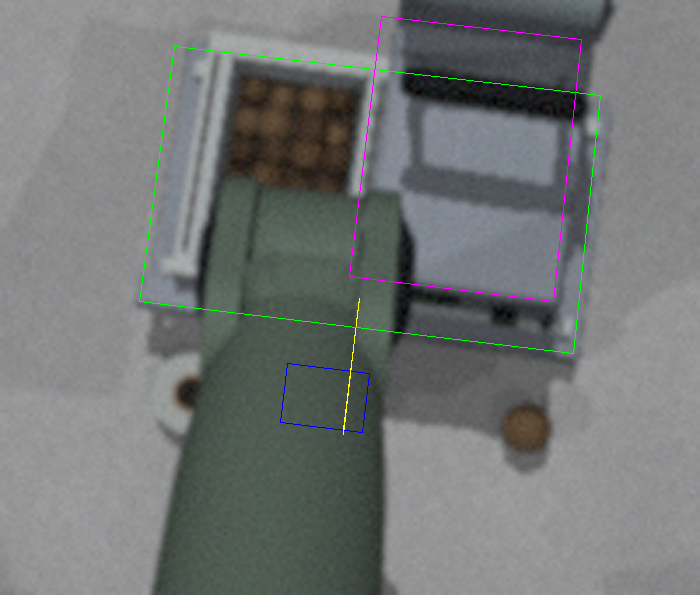

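View pics/ov2_scene.png

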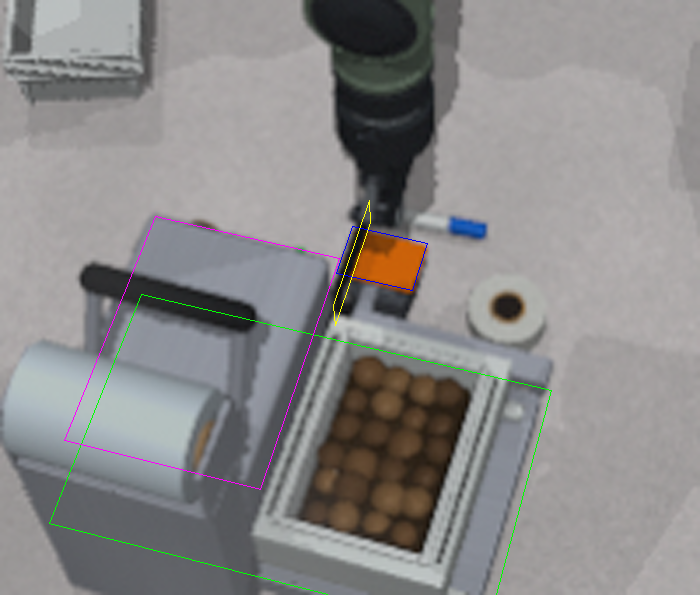

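The view shows the fingertips over the pad on its clear side of the plate, with the finger shadow on the pad. I press down now.

```bash
python3 - <<'E'
from h import *
np.set_printoptions(precision=4,suppress=True)
move_l(W(PX,PY,.082),velocity=.1)
f0=get_state()["contact_force"]; print(f0,get_state()["position"])
h=move_l(W(PX,PY,.066),velocity=.02,until_force=3)
s=get_state(); print(h,s["position"],s["contact_force"]-f0)
h=move_l(W(PX,PY,.0635),velocity=.02,until_force=25)
s=get_state(); print(h,s["position"],s["contact_force"]-f0,s["clock"])
E
python3 ov.py ov3
```

```text
[-0.1078  0.3595  0.4565] [0.5099 0.0223 0.0823]
True [0.5098 0.0223 0.0701] [-0.2337 -0.1548  4.297 ]
False [0.5098 0.0223 0.0639] [-0.4712 -0.7339  6.8294] 7.0917
```

View pics/ov3_scene.png

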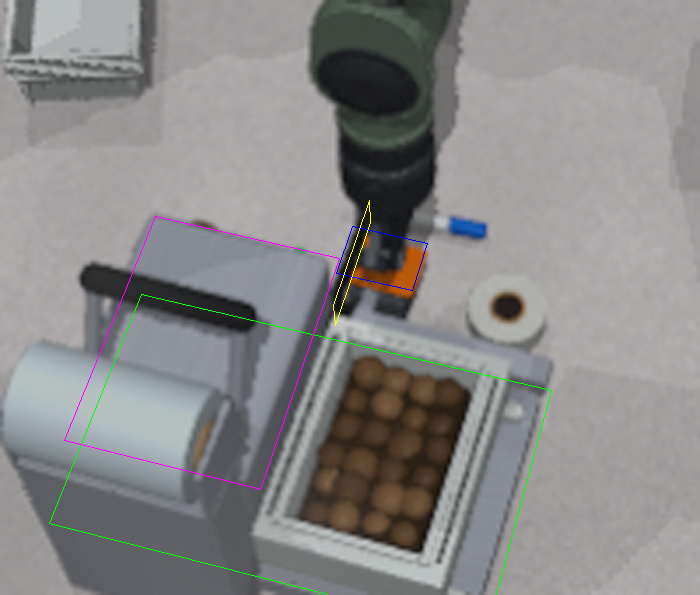

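Run:
```python
from h import *
np.set_printoptions(precision=4,suppress=True)
h=move_l(W(PX,PY,.0617),velocity=.01,until_force=8)
for _ in range(3):
    sleep(.05); s=get_state(); print(h,s["position"],s["contact_force"],s["clock"])
zc=.0617 if not h else s["position"][2]-.0003
f0=s["contact_force"]
h=move_l(W(PX,PY-.025,zc),velocity=.02,until_force=2.5)
s=get_state(); print(h,s["position"],s["contact_force"]-f0,s["clock"], (s["position"][:2]-C)@ey)
```

```text
False [0.5098 0.0223 0.0623] [-1.2805  0.0245  8.551 ] 7.575
False [0.5098 0.0223 0.0623] [-1.8956  0.1633  8.6314] 7.625
False [0.5098 0.0223 0.0623] [-1.7188  0.0584  8.0725] 7.675
True [0.5098 0.0223 0.0626] [0.4567 1.0422 0.5208] 7.975 0.026018677748575022
```

```bash
python3 - <<'E'
from h import *
np.set_printoptions(precision=4,suppress=True)
for y in (.012,.004,-.004):
    h=move_l(W(PX,y,.0617),velocity=.03,until_force=15)
    s=get_state(); print(h,s["position"],s["contact_force"],s["clock"], (s["position"][:2]-C)@ey)
    if h: break
E
python3 ov.py ov4
```

```text
False [0.509  0.0105 0.0626] [0.6297 7.0871 7.9227] 8.5917 0.014197839428686349
False [0.5078 0.0026 0.0625] [0.3433 6.9425 8.5201] 9.0083 0.006222185920860001
False [ 0.5066 -0.0053  0.0625] [-0.0086  6.7215  7.8555] 9.425 -0.001767135242425525
```

View pics/ov4_scene.png

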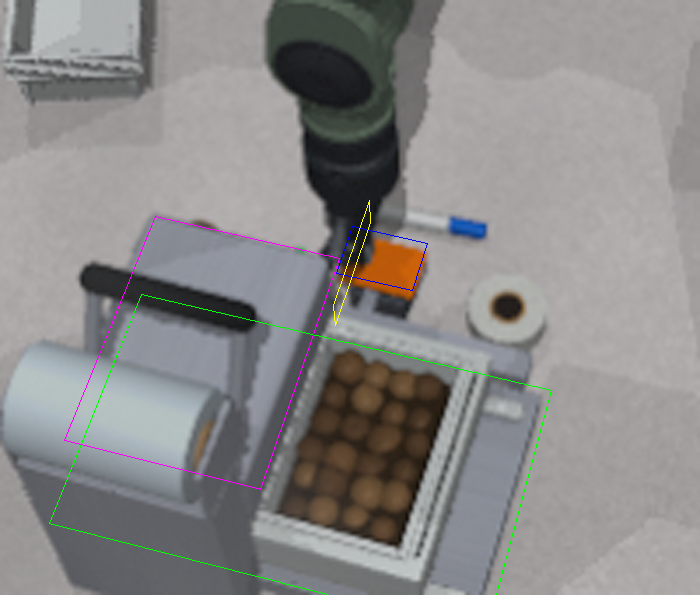

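The carrier has moved in about 14 mm, with roughly 3–6 N of push. Continuing to the end stop.

```bash
python3 - <<'E'
from h import *
np.set_printoptions(precision=4,suppress=True)
for y,v in ((-.04,.05),(-.08,.05),(-.118,.05),(-.15,.025)):
    h=move_l(W(PX,y,.0617),velocity=v,until_force=18)
    s=get_state(); print(h,s["position"],s["contact_force"],s["clock"], (s["position"][:2]-C)@ey)
    if h: break
sleep(.3)
s=get_state(); print(s["position"],s["contact_force"],s["clock"], (s["position"][:2]-C)@ey)
E
python3 ov.py ov5 .146
```

```text
False [ 0.5008 -0.0426  0.0615] [0.389  3.8458 1.5939] 10.3917 -0.03948169278524763
False [ 0.495  -0.0825  0.0613] [-0.6982  2.8816  0.6346] 11.3417 -0.07985706099304603
False [ 0.4905 -0.1204  0.0616] [-1.376   2.4657 -0.3514] 12.25 -0.11799096703488311
True [ 0.4885 -0.1328  0.0613] [1.4893 2.7479 1.3101] 13.0083 -0.13059279334695637
[ 0.4875 -0.1324  0.0608] [-0.0859  0.1943 -0.0041] 13.3083 -0.13033420936806323
```

View pics/ov5_scene.png

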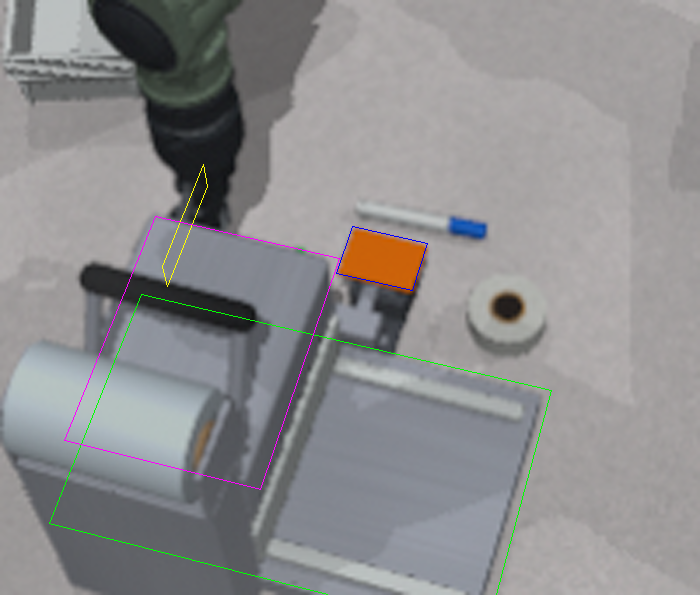

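View pics/ov5_top.png

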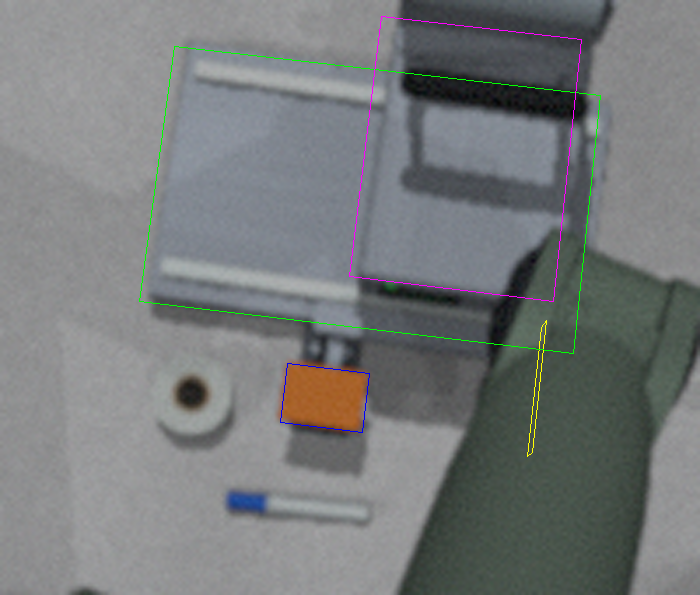

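The pad lines up with its raised outline again, so the catch appears to have sprung up. I'll confirm with a light nudge toward the stop, then withdraw.

```bash
python3 - <<'E'
from h import *
np.set_printoptions(precision=4,suppress=True)
P=lambda:(lambda s:print(s["position"],s["contact_force"],s["clock"],(s["position"][:2]-C)@ey))(get_state())
h=move_l(W(PX,-.142,.0617),velocity=.015,until_force=12); print(h); P()
move_l(W(PX,-.112,.0617),velocity=.06); P()
move_l(W(PX,-.108,.16),velocity=.12)
movep([.36,-.34,.28],rv(1)); P()
E
python3 ov.py ov6 .146
```

```text
True
[ 0.4869 -0.132   0.0604] [0.1981 0.1172 0.8283] 13.8167 -0.12997372642627725
[ 0.4915 -0.114   0.0617] [ 0.1816 -0.0938 -0.0894] 14.2667 -0.11154973105528727
[ 0.3602 -0.3391  0.2792] [ 0.8978  0.77   -0.5197] 16.35 -0.3519776865567238
```

View pics/ov6_top.png

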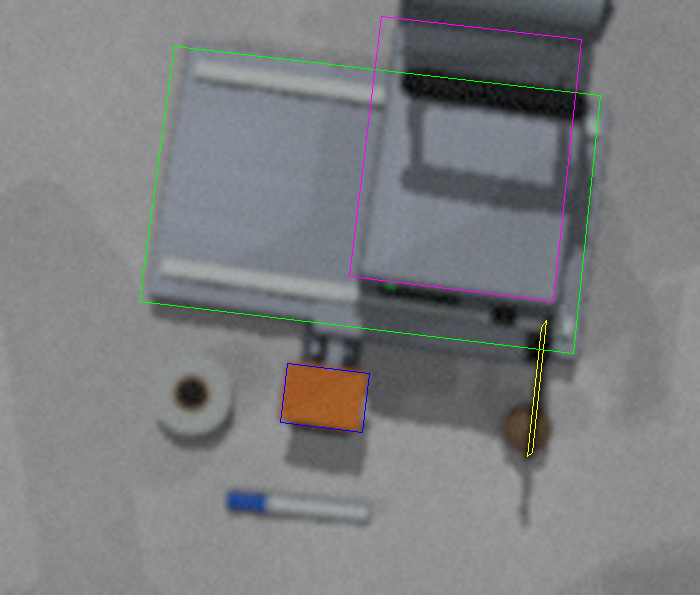

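View pics/ov6_scene.png

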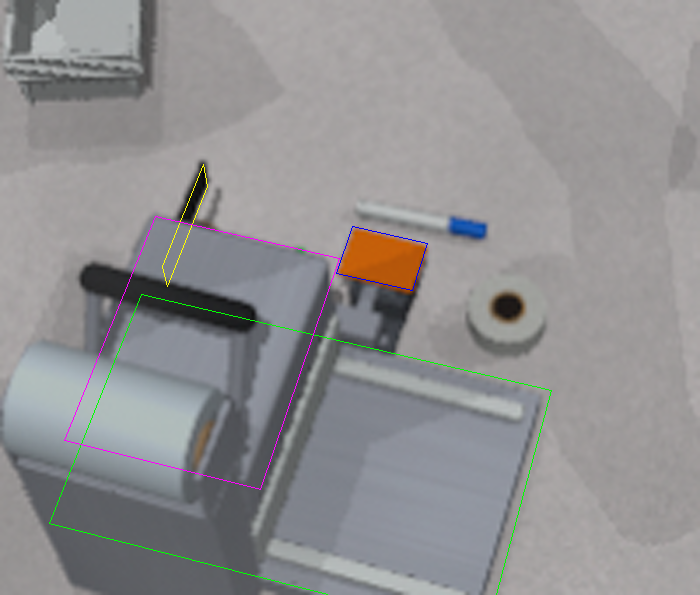

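Both views show the push plate at its predicted fully-in position and the pad up. The mushroom (527,428 in the zoomed top view), marker and label roll haven't moved, and the hand is clear.

Run:
```python
from cell import *
print(get_state()["clock"]); sign_off()
```

```text
16.45
the job is handed in; nothing more can be done
```

The carrier is all the way in under the sealing head and the catch has sprung up behind it. I handed the job in at about 16.5 s on the robot's clock.

With the fingers shut, I pressed the orange pad down about 8–9 mm (roughly 8 N). Holding it down, I pushed the carrier by its black plate with about 3–7 N. The force check stopped the push near the end stop, and a second light nudge went no further. I then backed off, lifted the hand and moved it clear.

**Last checks:**
- **Carrier and catch:** in both cameras the plate sits where full travel (0.146 m) should put it. The pad is back at its raised outline, to the camera's roughly 2 mm accuracy.
- **Bystanders:** the mushroom, marker and label roll are where they started. I did not compare the sealed punnets, empty stack or brush against the first pictures, but the hand stayed clear of them.
- **Not seen directly:** once under the head, the punnet is hidden from both cameras. It rode along normally in the one mid-push picture I took.

One false reading came up: the first contact check before the push stopped early on force noise, so I repeated it with a higher limit.

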